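# Count to the third gap and push the tea light home

## Task

Starting at the end of the tea-light rack that has the brass knob, run a fingertip along the top of its springy steel rail, over the first and second gaps, and stop at the third, not touching the rail farther along and not pressing it down to its stop. Then, without lifting or tipping it, push the loose tea light along the worktop into that third gap until it is fully home against the back of the rack. Leave everything else, the stored tea lights included, where it stands.

Things in the scene. Friction and masses are not known exactly. Their poses are not given: they have to be found in the camera images.
- rack: low white-painted wooden divider rack, fixed to the worktop, 372 mm wide, open toward the robot. Origin on the worktop at mid-width; x to the back of the rack, y along its width, z up. Six gaps 50 mm wide, centres at y = -135, -81, -27, 27, 81, 135 mm, between dividers 20 mm high and 4 mm thick. At each end (x 4, y +-174 mm) a post 22x24 mm, 48 mm high, guides the rail.
- back_stop (a point): foot of the back stop's front face (22 mm high) at mid-width, rack x = 30 mm. Gaps run from the divider noses at rack x = -13 mm to this face; their floor is the worktop. A tea light fully home touches it: its centre at rack x = 11 mm, its front 8 mm in front of the rail.
- rail (a joint): how far the sprung rail is pressed down, m: 0 up, 0.010 at its stop (do not reach 0.009). It moves straight down as one bar wherever pressed and springs back; about 1 N starts it, then 0.8 N per mm. Its underside is 32 mm above the worktop when up, so a tea light slides in under it.
- rail_top (a point): middle of the top face of the straight steel rail: 322 mm long along the rack's y, 8 mm wide (rack x = 0 to 8 mm), top 42 mm above the worktop when up. It runs above all six gaps, between the end posts.
- brass_knob: brass knob, 26 mm across, 27 mm high, on top of the post at one end of the rack (left or right, it varies; fixed during a run). Origin at the centre of its underside, 48 mm above the worktop, in line with the rail. Gaps are counted from this end: the centres of the first, second and third gap are 39, 93 and 147 mm from it along the rail.
- black_knob: the same knob in black, on the post at the other end. Fixed.
- tea_light: the loose tea light: round metal cup with pale green wax, 38 mm across, 15 mm high, about 30 g, lying on the worktop in front of the rack. Origin at the centre of its underside.
- stored_a: a tea light like it, already in a gap of the rack (the gap at rack y = +81 mm), loose; leave it
- stored_b: a tea light like it, already in a gap of the rack (the gap at rack y = -135 mm), loose; leave it
- mug: white mug with blue-grey dots, 77x115x89 mm, at the left; origin centre of underside; bystander
- matchbox: red matchbox, 51x64x15 mm, lying at the right; origin centre of underside; bystander
- salt_shaker: salt shaker, 44 mm across, 90 mm high, at the right; origin centre of underside; bystander
- lime: lime, 56x46x43 mm, at the left; origin at its underside; bystander
There are look-alikes about, which are no part of the job. Leave any black or pink look-alike of the tea_light alone.

How it is judged:
By the outcome, as a careful person would: the job done as asked, in the order asked, and still so for the second after the job is handed in, with the robot touching nothing.
It also fails if it takes over 64 s, if anything falls off the work surface, if the arm or the gripper's body presses on something with over 40 N, if the wrist force passes 120 N, or if a joint passes its speed limit or range.

## Robot

A 6-joint arm with a two-finger parallel gripper is mounted at the origin on a cart in front of the work surface, level with it; the furniture and walls round the work are solid. World frame = base frame: x ahead of the robot, y to its left, z up, the work surface at z = 0. Lengths are in m, angles in rad, forces in N, time in s.
With the tool pointing down it reaches from about 0.25 to 0.725 m from the base axis. Payload 4 kg.
Tool frame: the origin (TCP) lies midway between the tips of the shut fingers; the grasp point (between the pads) lies 19 mm behind it; z points along the fingers, y is the line along which they close (so a half turn about z gives the same grasp; the last joint's range is limited). The gripper opens to 85 mm and grips with 20 to 120 N. Pads are 22 mm wide; open, the fingers measure 114 mm over their backs; the gripper's body (76 mm by 85 mm) begins 54 mm behind the grasp point. The pads swing forward as they close: fully open they stand 13 mm farther back than shut.
Start: joints at [-1.259, 0.241, 0.005, 1.335, 0, 1.571], TCP at [0.153, -0.476, 0.192] pointing down, gripper open.
Joint ranges: [-2.72, 2.72], [-1.05, 1.87], [-1.09, 1.28], [-1.99, 2.15], [-1.42, 1.44], [-3.14, 3.14]. Speed limits (rad/s): [2.79, 2.79, 3.14, 3.14, 3.14, 3.14].

## Interface

Orientations are given as a unit quaternion [x, y, z, w].
In Python, from workcell import r, viewer gives the robot as it stands.
- The arm moves only by the tool play_rows, never from a script. Its arguments are lists of equal length, an entry for each row: "translation": the shift along the tool's x, y, z in m, a list of three; "angular": the turn, a rotation vector about the tool's x, y, z in rad, a list of three; "jaw": the finger opening in m, from 0 to 0.0854. In form: {"translation": [[x, y, z], ...], "angular": [[rx, ry, rz], ...], "jaw": [jaw, ...]}. A call has 1 to 12 rows; each row is the pose to reach, as a shift and turn from the pose commanded when the call began, along the tool's axes at that moment; what a row does not reach only later rows make up. A row lasts 1/8 s, in which the tool goes at most 62.5 mm and 10.7 degrees, less where a joint would pass 70% of its speed; a pose out of reach is approached as far as the arm can. A call with a gripper value outside its range is refused whole. The fingers move at their own pace and stop on an object; the grip force is fixed at half the most. Time passes only in rows, so rows that repeat a pose let the fingers close. It gives the time, the measured TCP pose, the force, the opening and the grip force at its end, in the units of the state.
- r.sense(): the state, without advancing time (a new reading comes with each control period).
- viewer.snapshot(name): name is "scene" or "top" or "wrist"; returns the picture (400x640x3 uint8, red, green, blue); there is no depth.
- viewer.camera_model(name): a dict with "fovy" (degrees; the focal length in pixels is half the picture's height over the tangent of half this angle, whatever the lens; pixels are square), "cx", "cy" (the principal point, pixels), "R" (3x3) and "t" (3): a world point X has camera coordinates R X + t. Camera axes: x right, y down, z forward; pixel columns grow to the right and rows downward; lengths in m; the calibration is good to about 2 mm. A picture is of the moment at which its call begins: read the wrist's pose just before it. camera_model takes no time and is no camera call; for the wrist camera it gives the pose at the moment of the call.
- r.close_job(): hands the job in; it is judged then, once.
The state is a dict: "time": time; "joint_pos": joint angles; "qd": joint speeds; "joint_torque": joint torques, N m; "tool_pos": TCP position; "orientation": TCP orientation; "wrist_force": force on the tool from outside, world axes, zero at the start; "torque": the same for the moment, N m; "width": finger opening in m; "gripper_force": force on a finger pad.
Only numpy, scipy, OpenCV 4.12 (cv2) and the standard library are available. Lean on these libraries where they do the work, as an engineer would, in place of code of your own. Each camera call takes 0.05 s, during which the arm holds its last target. There are 200 camera calls.

## Working session

There is one attempt and no reset: what is moved stays moved. The work goes in short steps, Python scripts to look and compute and a tool call to move; the robot and the scene stay as the last step left them, time stands still between calls to the robot, and variables do not carry over. Pictures are saved under pics/ and viewed, at most 10 in all, crops included, and the job is handed in when it is done.

Besides the shell and the picture viewer there is one more tool, called as name(argument=value, ...) on one line, values as JSON. play_rows: Moves the arm, as the interface text tells. Its arguments: {"type":"object","properties":{"translation":{"type":"array","items":{"type":"array","items":{"type":"number"}}},"angular":{"type":"array","items":{"type":"array","items":{"type":"number"}}},"jaw":{"type":"array","items":{"type":"number"}}},"required":["translation","angular","jaw"]}

```bash
mkdir -p pics
python3 - <<'E'
from workcell import r, viewer
import cv2,numpy as np
for n in("scene","top"):
    im=viewer.snapshot(n); cv2.imwrite(f"pics/{n}0.png",im[:,:,::-1])
    m=viewer.camera_model(n); print(n,m['fovy'],m['cx'],m['cy'],np.round(m['R'],3).tolist(),np.round(m['t'],3).tolist())
s=r.sense(); print({k:np.round(v,4) for k,v in s.items()})
E
```

```text
scene 49.90589592133975 317.9134861771341 200.58966225869239 [[-0.863, -0.505, -0.012], [-0.35, 0.615, -0.707], [0.365, -0.606, -0.707]] [0.441, 0.214, 1.272]
top 52.99012036637386 318.61262143696166 197.05683255664908 [[-0.017, -1.0, -0.008], [-0.994, 0.017, -0.104], [0.104, 0.006, -0.995]] [0.047, 0.493, 1.174]
{'time': np.float64(0.1), 'joint_pos': array([-1.259 ,  0.2413,  0.0039,  1.3352,  0.    ,  1.5708]), 'qd': array([ 0.0002, -0.0021,  0.0037,  0.0016,  0.0003,  0.0006]), 'joint_torque': array([-3.00000e-04, -3.73138e+01,  2.53010e+01,  1.08000e-02,
        0.00000e+00, -0.00000e+00]), 'tool_pos': array([ 0.1532, -0.4753,  0.1915]), 'orientation': array([ 9.879e-01,  1.552e-01, -1.000e-04, -9.000e-04]), 'wrist_force': array([-1.0598, -0.9066,  0.2992]), 'torque': array([-0.0056,  0.035 , -0.0032]), 'gripper_force': np.float64(0.0), 'width': np.float64(0.0851)}
```

View pics/scene0.png

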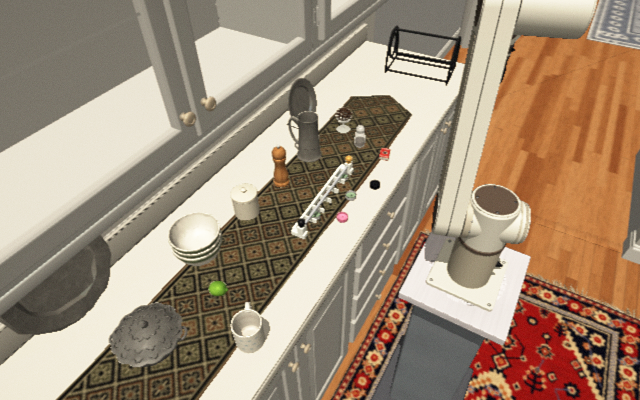

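View pics/top0.png

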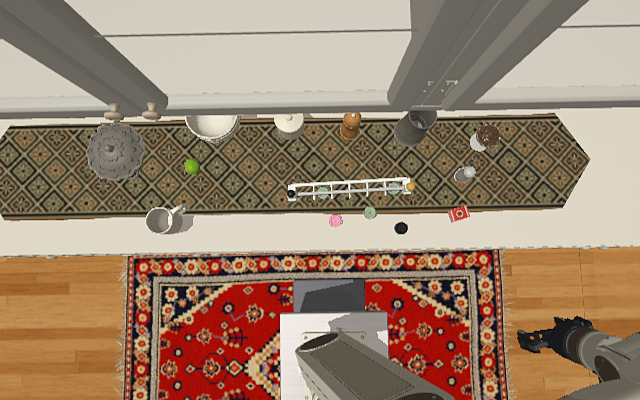

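Top view: the rack runs from the black knob at (291,192) to the brass knob at (408,186). There are three loose candidates: green (370,213), pink (336,221) and black (401,228). Green matches the description, and I'll confirm it in a crop.

```bash
cat > h.py <<'E'
from workcell import r, viewer
import cv2,numpy as np
from scipy.spatial.transform import Rotation as Ro
def ray(m,uv):
    f=200/np.tan(np.radians(m['fovy']/2)); R=np.array(m['R']);t=np.array(m['t'])
    d=R.T@np.array([(uv[0]-m['cx'])/f,(uv[1]-m['cy'])/f,1]); return -R.T@t,d/np.linalg.norm(d)
def plane(m,uv,z):
    c,d=ray(m,uv); return c+d*(z-c[2])/d[2]
def tri(a,b):
    (c1,d1),(c2,d2)=a,b
    s=np.linalg.lstsq(np.c_[d1,-d2],c2-c1,rcond=None)[0]
    p,q=c1+s[0]*d1,c2+s[1]*d2
    return (p+q)/2,np.linalg.norm(p-q)
def proj(m,X):
    f=200/np.tan(np.radians(m['fovy']/2)); c=np.array(m['R'])@X+m['t']; return c[0]/c[2]*f+m['cx'],c[1]/c[2]*f+m['cy']
def blobs(im,lo,hi,box,amin=8):
    h=cv2.cvtColor(im,cv2.COLOR_RGB2HSV); k=cv2.inRange(h,np.array(lo),np.array(hi)); z=np.zeros_like(k)
    x0,y0,x1,y1=box; z[y0:y1,x0:x1]=k[y0:y1,x0:x1]
    n,_,st,ce=cv2.connectedComponentsWithStats(z); return [(ce[i].round(1).tolist(),st[i].tolist()) for i in range(1,n) if st[i,4]>=amin]
E
python3 - <<'E'
from h import *
t=cv2.imread("pics/top0.png");s=cv2.imread("pics/scene0.png")
a=cv2.resize(t[165:245,275:435],None,fx=5,fy=5,interpolation=2)[:300*1,:]
a=cv2.resize(t[172:240,280:420],(780,379),interpolation=2);b=cv2.resize(s[145:245,285:400],(253,220),interpolation=2)
o=np.zeros((599,780,3),np.uint8);o[:379]=a;o[379:,:253]=b;cv2.imwrite("pics/c1.png",o)
T=t[:,:,::-1].copy();S=s[:,:,::-1].copy()
for n,lo,hi in(("brass",(14,120,90),(30,255,255)),("green",(50,25,90),(85,130,255)),("pink",(150,60,90),(178,255,255))):
    print(n,blobs(T,lo,hi,(280,172,420,240)),blobs(S,lo,hi,(285,145,400,245)))
E
```

```text
brass [([283.5, 175.1], [280, 172, 8, 6, 8]), ([291.0, 177.0], [286, 172, 11, 11, 11]), ([362.2, 176.8], [354, 173, 18, 7, 36]), ([306.1, 179.0], [303, 176, 6, 7, 10]), ([410.6, 186.3], [407, 182, 11, 9, 55]), ([361.0, 186.4], [359, 184, 4, 5, 14]), ([382.8, 194.8], [376, 191, 13, 10, 37]), ([282.2, 193.5], [280, 192, 5, 4, 13]), ([373.7, 197.7], [372, 195, 5, 6, 15]), ([286.8, 199.8], [286, 196, 3, 7, 12]), ([304.0, 198.4], [303, 196, 4, 6, 8]), ([322.5, 202.5], [320, 199, 6, 8, 8]), ([378.2, 202.9], [377, 201, 3, 5, 10]), ([382.0, 202.9], [381, 201, 3, 5, 8]), ([283.4, 204.9], [282, 203, 3, 4, 8]), ([318.0, 212.0], [314, 212, 9, 1, 9]), ([348.7, 212.9], [334, 212, 29, 2, 33]), ([390.5, 212.4], [376, 212, 32, 2, 50]), ([413.6, 212.2], [409, 212, 11, 2, 13])] [([343.9, 147.8], [338, 145, 13, 7, 50]), ([365.2, 146.6], [362, 145, 7, 4, 13]), ([326.7, 150.4], [321, 147, 12, 8, 55]), ([348.3, 158.6], [345, 155, 8, 8, 44]), ([366.5, 174.6], [355, 159, 25, 32, 51]), ([286.4, 178.7], [285, 170, 5, 17, 45]), ([345.1, 187.2], [339, 182, 12, 10, 44]), ([338.9, 185.0], [337, 184, 5, 3, 14]), ([319.0, 188.0], [318, 187, 4, 4, 9]), ([304.4, 193.3], [298, 189, 14, 9, 61]), ([288.2, 197.2], [285, 192, 7, 9, 27]), ([343.3, 205.1], [340, 201, 8, 10, 14]), ([298.5, 241.1], [292, 239, 14, 6, 46])]
green [] []
pink [([334.7, 220.2], [329, 214, 13, 13, 119])] [([341.9, 216.8], [337, 212, 11, 11, 92])]
```

View pics/c1.png

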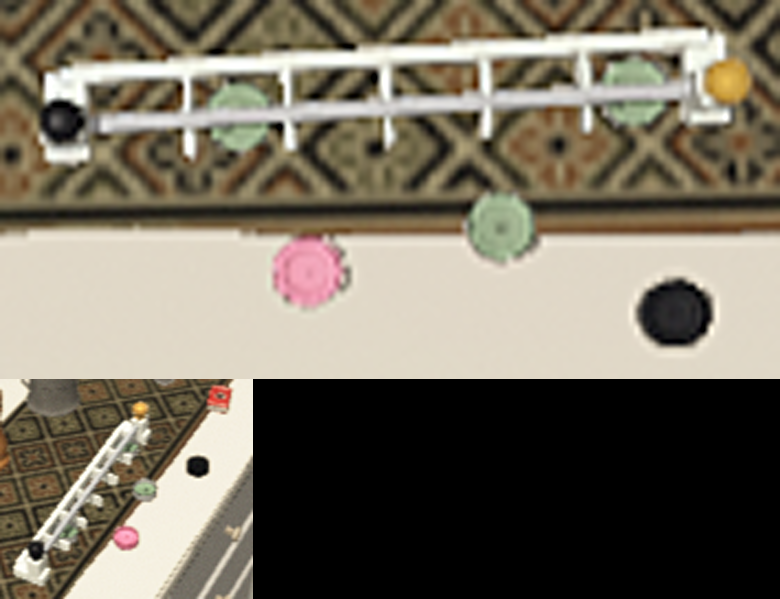

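The crop confirms it. The pale green loose tea light is at top crop (502,227); the pink and black ones are look-alikes. The third gap from brass lies between the dividers at crop x 387 and 485. Next: coarse triangulation.

Run:
```python
from h import *
t=cv2.imread("pics/top0.png")[:,:,::-1].copy();s=cv2.imread("pics/scene0.png")[:,:,::-1].copy()
hs=cv2.cvtColor(t,cv2.COLOR_RGB2HSV);print(hs[213,370],cv2.cvtColor(s,cv2.COLOR_RGB2HSV)[195,351])
g=((35,35,90),(85,140,255))
print(blobs(t,*g,(280,172,420,240)),blobs(s,*g,(285,145,400,245)))
mt=viewer.camera_model("top");ms=viewer.camera_model("scene")
br=plane(mt,(410.3,186.3),.062);bk=plane(mt,(291,193.3),.062)
print("brass",br,tri(ray(mt,(410.3,186.3)),ray(ms,(348.4,158.8))),"black",bk)
print("tea",plane(mt,(369.8,212.8),.015),tri(ray(mt,(369.8,212.8)),ray(ms,(350.7,195.3))))
print("pink",plane(mt,(335.2,220.7),.015),"blk",plane(mt,(401,228),.015))
w=viewer.camera_model("wrist");q=r.sense();R=Ro.from_quat(q['orientation']).as_matrix()
C=-np.array(w['R']).T@w['t'];print("wrist fovy",w['fovy'],"cam in tool",R.T@(C-q['tool_pos']),"axes",(np.array(w['R'])@R).round(3).tolist())
```

```text
[ 44  50 142] [ 45  66 123]
[([393.1, 184.7], [388, 183, 11, 4, 37]), ([322.3, 188.7], [317, 187, 11, 4, 35]), ([394.0, 191.6], [389, 190, 11, 5, 35]), ([322.7, 195.9], [318, 194, 10, 5, 39]), ([369.5, 212.2], [364, 206, 12, 13, 116])] [([344.0, 175.7], [340, 174, 8, 4, 23]), ([350.7, 194.6], [346, 192, 10, 6, 47]), ([316.1, 214.0], [312, 211, 9, 6, 33])]
brass [ 0.51702643 -0.22860739  0.062     ] (array([ 0.5166277 , -0.22877487,  0.06204579]), np.float64(0.0008622339375847061)) black [0.5026212  0.11815013 0.062     ]
tea [ 0.44495627 -0.11452551  0.015     ] (array([ 0.44556946, -0.1152857 ,  0.00805376]), np.float64(0.00039050490719320024))
pink [ 0.42301169 -0.01015981  0.015     ] blk [ 0.39787502 -0.20634986  0.015     ]
wrist fovy 62.82314859999273 cam in tool [ 0.07281121 -0.00061435 -0.18152961] axes [[-0.0, 1.0, 0.0], [-0.958, 0.0, -0.286], [-0.286, -0.0, 0.958]]
```

play_rows(translation=[[0.04,-0.02,0],[0.08,-0.04,0],[0.12,-0.065,0],[0.165,-0.085,0],[0.205,-0.11,0],[0.25,-0.13,0],[0.29,-0.155,0],[0.335,-0.175,0],[0.375,-0.2,0],[0.41,-0.22,0],[0.444,-0.235,0],[0.444,-0.235,0]], angular=[[0,0,0.025],[0,0,0.05],[0,0,0.075],[0,0,0.1],[0,0,0.125],[0,0,0.15],[0,0,0.175],[0,0,0.2],[0,0,0.225],[0,0,0.25],[0,0,0.27],[0,0,0.27]], jaw=[0,0,0,0,0,0,0,0,0,0,0,0])

```text
time: 1.6
tool_pos: [0.505, -0.1142, 0.1914]
orientation: [1.0, 0.023, -0.0, -0.0]
wrist_force: [-0.5, -0.8, 0.1]
width: 0.0003
gripper_force: 0.0
```

Run:
```python
from h import *
import pickle
s=r.sense();m=viewer.camera_model("wrist");im=viewer.snapshot("wrist");pickle.dump((m,im),open("w1.pkl","wb"))
cv2.imwrite("pics/w1.png",im[:,:,::-1]);print(s['time'],s['tool_pos'],s['orientation'],s['qd'].round(3),s['wrist_force'])
```

```text
1.6 [ 0.50498074 -0.11423474  0.19140548] [ 9.99740091e-01  2.27915396e-02 -4.91201336e-04 -2.36329509e-04] [-0.044 -0.024 -0.033  0.015 -0.02  -0.018] [-0.46292538 -0.84850102  0.14852387]
```

View pics/w1.png

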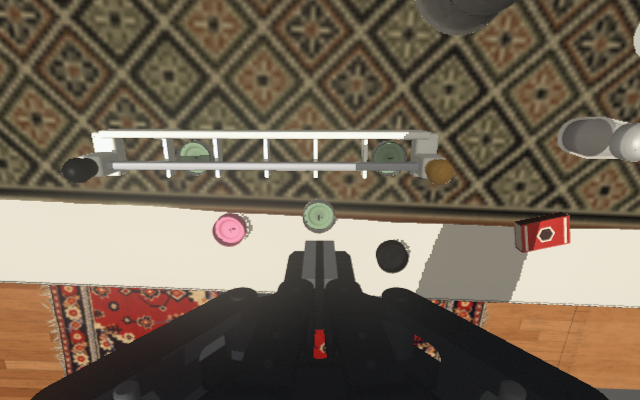

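play_rows(translation=[[0,-0.02,0],[0,-0.05,0],[0,-0.08,0],[0,-0.1,0],[0,-0.1,0]], angular=[[0,0,0],[0,0,0],[0,0,0],[0,0,0],[0,0,0]], jaw=[0,0,0,0,0])

```text
time: 2.28
tool_pos: [0.4988, -0.0161, 0.1922]
orientation: [1.0, 0.021, -0.0, 0.0]
wrist_force: [0.6, -0.8, 0.3]
width: 0.0001
gripper_force: 0.0
```

Run:
```python
from h import *
import pickle
s=r.sense();m=viewer.camera_model("wrist");im=viewer.snapshot("wrist");pickle.dump((m,im),open("w2.pkl","wb"))
cv2.imwrite("pics/w2.png",im[:,:,::-1]);print(s['time'],s['tool_pos'],s['orientation'],s['qd'].round(3),s['wrist_force'])
```

```text
2.275 [ 0.49877925 -0.01614712  0.19224476] [ 9.99772949e-01  2.13042624e-02 -3.91623833e-04  1.57401206e-04] [-0.027  0.004  0.008 -0.002 -0.011 -0.009] [ 0.64171639 -0.77033382  0.29592938]
```

View pics/w2.png

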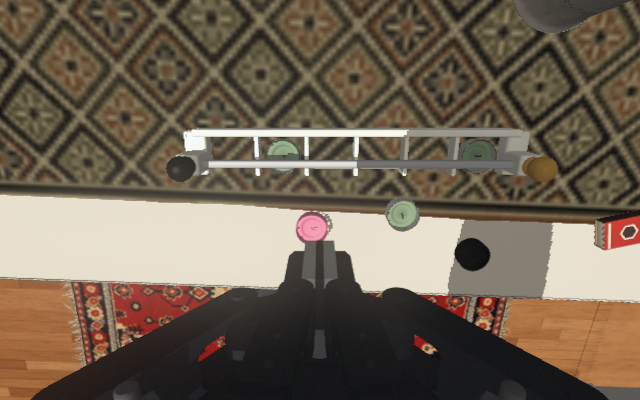

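w1: black knob (80,169), brass knob (440,172), rail at row ~167, green tea light (319,216). w2: black knob (181,168), brass knob (541,168), tea light (402,214). I'll triangulate between the two.

Run:
```python
from h import *
import pickle
D=[pickle.load(open(f"w{i}.pkl","rb")) for i in(1,2)]
def ell(im,lo,hi,box):
    h=cv2.cvtColor(im,cv2.COLOR_RGB2HSV);k=cv2.inRange(h,np.array(lo),np.array(hi));z=np.zeros_like(k);x0,y0,x1,y1=box;z[y0:y1,x0:x1]=k[y0:y1,x0:x1]
    z=cv2.morphologyEx(z,cv2.MORPH_CLOSE,np.ones((3,3)));c=max(cv2.findContours(z,0,2)[0],key=cv2.contourArea)
    e=cv2.fitEllipse(cv2.convexHull(c));return np.round(e[0],1),np.round(e[1],1)
B={"brass":(((8,110,40),(30,255,255)),[(423,154,458,188),(523,150,560,186)]),
"black":(((0,0,0),(180,255,50)),[(60,152,99,186),(163,150,197,186)]),
"tea":(((35,35,70),(90,150,255)),[(298,198,340,236),(382,194,424,233)]),
"sa":(((35,35,40),(90,150,255)),[(172,138,214,163),(262,138,303,160)])}
for n,((lo,hi),bx) in B.items():
    e=[ell(D[i][1],lo,hi,bx[i]) for i in(0,1)]
    z=.062 if n in("brass","black") else .015
    print(n,e,tri(*[ray(D[i][0],e[i][0]) for i in(0,1)]),[plane(D[i][0],e[i][0],z)[:2].round(4) for i in(0,1)])
g=[cv2.cvtColor(d[1],cv2.COLOR_RGB2GRAY) for d in D]
for i,cols in((0,(140,150,180,230,240,250,280,290,300,330,345)),(1,(220,230,245,330,340,320,375,385,425,435))):
    for c in cols: print(i+1,c,g[i][158:174,c].tolist())
```

```text
brass [(array([440.5, 170.3]), array([28.6, 36.4])), (array([540.5, 169.4]), array([28.2, 35.1]))] (array([ 0.51565039, -0.23188566,  0.05795934]), np.float64(0.0016041259200533316)) [array([ 0.5173, -0.2302]), array([ 0.5156, -0.2292])]
black [(array([ 78.8, 167.4]), array([20.8, 33.9])), (array([180.8, 165.2]), array([18.1, 27. ]))] (array([0.50466886, 0.11825295, 0.06281479]), np.float64(0.0006802460613984346)) [array([0.5041, 0.1189]), array([0.5048, 0.1186])]
tea [(array([318.4, 215.4]), array([26.9, 30.3])), (array([401.8, 213.6]), array([25.8, 30.7]))] (array([ 0.44660857, -0.11506586,  0.00933719]), np.float64(2.4365575065069353e-05)) [array([ 0.4487, -0.115 ]), array([ 0.4485, -0.1135])]
sa [(array([194.7, 155.3]), array([26. , 30.4])), (array([282.5, 151. ]), array([21.8, 32.2]))] (array([0.51301601, 0.02608188, 0.00950549]), np.float64(0.003073137219465037)) [array([0.5125, 0.024 ]), array([0.5154, 0.0256])]
1 140 [105, 110, 109, 107, 133, 199, 223, 218, 212, 208, 202, 164, 81, 83, 86, 98]
1 150 [72, 68, 83, 126, 130, 194, 221, 219, 211, 207, 202, 170, 109, 109, 108, 103]

[... 861 characters left out ...]
, 232, 224, 214, 204, 170, 73, 74, 72, 71, 70, 69]
2 245 [115, 110, 109, 173, 221, 230, 223, 214, 204, 172, 88, 86, 88, 87, 82, 73]
2 330 [53, 66, 106, 167, 220, 228, 227, 217, 203, 181, 160, 92, 94, 93, 95, 94]
2 340 [94, 96, 107, 166, 219, 228, 226, 219, 201, 182, 161, 110, 108, 107, 106, 106]
2 320 [114, 103, 104, 165, 219, 228, 226, 217, 202, 181, 161, 66, 71, 73, 76, 74]
2 375 [105, 100, 92, 109, 113, 118, 116, 112, 110, 114, 144, 48, 56, 65, 75, 77]
2 385 [60, 63, 91, 108, 114, 115, 114, 110, 107, 113, 150, 113, 105, 96, 92, 88]
2 425 [92, 95, 88, 106, 113, 114, 113, 109, 106, 102, 97, 99, 98, 97, 101, 103]
2 435 [80, 84, 88, 106, 112, 113, 111, 110, 108, 102, 98, 108, 103, 95, 78, 61]
```

Run:
```python
from h import *
import pickle
D=[pickle.load(open(f"w{i}.pkl","rb")) for i in(1,2)]
for i,P in((0,[(140,166),(250,166.2),(345,166.6)]),(1,[(230,163.8),(330,164),(435,164.2)])):
    print("rail",[plane(D[i][0],p,.042)[:2].round(4).tolist() for p in P])
print(tri(ray(D[0][0],(265.5,170)),ray(D[1][0],(355.3,168))))
# columns of divider (bright) just behind rail
for i,(a,b,y) in enumerate(((250,330,148),(340,420,146))):
    g=cv2.cvtColor(D[i][1],cv2.COLOR_RGB2HSV); 
    for yy in(y,y+6):
        sat=g[yy,a:b,1].astype(int); c=np.where(sat<22)[0]+a; print(i+1,yy,c.tolist())
s=r.sense();print(s['tool_pos'])
```

```text
rail [[0.5037, 0.0706], [0.5087, -0.0422], [0.5127, -0.1395]]
rail [[0.5042, 0.0764], [0.5084, -0.0261], [0.5127, -0.1337]]
(array([ 0.50109393, -0.05479724,  0.02152344]), np.float64(0.0002347927145900838))
1 148 [263, 264, 265, 266, 267, 314, 315, 316, 317]
1 154 [263, 264, 265, 266, 267, 314, 315, 316, 317]
2 146 [354, 355, 356, 357, 358]
2 152 [354, 355, 356, 357, 358]
[ 0.49902363 -0.0167249   0.19231199]
```

play_rows(translation=[[0.001,0.02,0.01],[0.002,0.04,0.02],[0.003,0.06,0.03],[0.004,0.08,0.04],[0.005,0.1,0.05],[0.006,0.12,0.06],[0.007,0.14,0.07],[0.008,0.16,0.08],[0.008,0.175,0.092],[0.008,0.1835,0.092],[0.008,0.1835,0.092],[0.008,0.1835,0.092]], angular=[[0,0,0.16],[0,0,0.32],[0,0,0.48],[0,0,0.64],[0,0,0.8],[0,0,0.96],[0,0,1.12],[0,0,1.28],[0,0,1.44],[0,0,1.571],[0,0,1.571],[0,0,1.571]], jaw=[0,0,0,0,0,0,0,0,0,0,0,0])

```text
time: 3.82
tool_pos: [0.3944, -0.3103, 0.1022]
orientation: [0.901, -0.411, 0.022, -0.136]
wrist_force: [0.2, 1.1, -0.3]
width: -0.0002
gripper_force: 0.0
```

Run:
```python
from h import *
s=r.sense();R=Ro.from_quat(s['orientation']).as_matrix();print(s['time'],s['tool_pos'],R.round(4).tolist(),s['wrist_force'],s['joint_pos'].round(2))
print("d tool",R.T@(np.array([.515,-.2,.05])-s['tool_pos']))
im=viewer.snapshot("scene");m=viewer.camera_model("scene");cv2.imwrite("pics/s2.png",cv2.resize(im[100:220,270:420,::-1],(750,600),interpolation=2))
```

```text
3.825 [ 0.39439973 -0.31029905  0.10216247] [[0.6612, -0.7346, 0.1522], [-0.7468, -0.6253, 0.2266], [-0.0713, -0.2635, -0.962]] [ 0.22076774  1.06971823 -0.316803  ] [-0.85  0.36 -0.11  1.17  0.27  3.14]
d tool [ 0.00109415 -0.14380828  0.0935372 ]
```

View pics/s2.png

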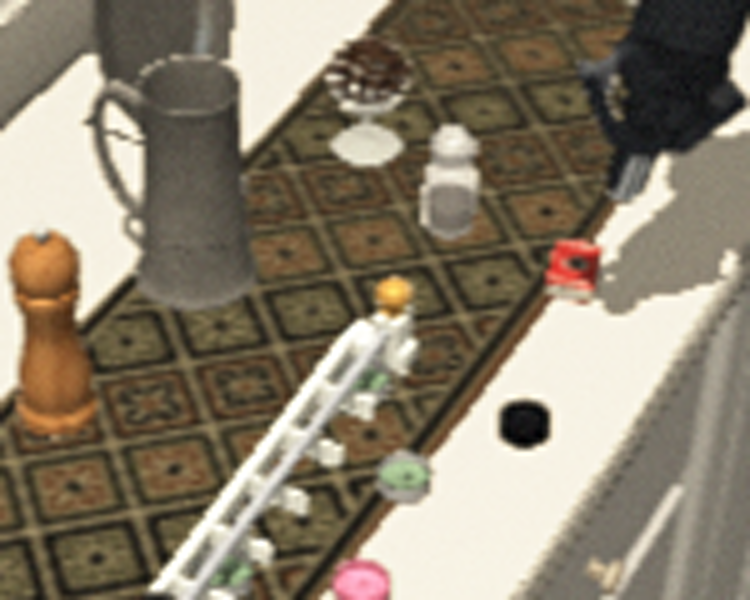

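The crop shows the tool near the matchbox, at crop (625,170). Joint 6 reached its limit, so this turn direction is wrong. Nothing has moved: tea light at crop (404,475), matchbox (575,268). I'll test how commands respond with a small lift, then turn the other way.

play_rows(translation=[[0,0,-0.02],[0,0,-0.04],[0,0,-0.04]], angular=[[0,0,0],[0,0,-0.1],[0,0,-0.1]], jaw=[0,0,0])

```text
time: 4.25
tool_pos: [0.3901, -0.3197, 0.1422]
orientation: [0.921, -0.365, 0.031, -0.134]
wrist_force: [-0.9, 0.6, -0.0]
width: -0.0001
gripper_force: 0.0
```

```bash
cat >> h.py <<'E'
def goal(p,yaw):
    s=r.sense();R=Ro.from_quat(s['orientation']).as_matrix()
    G=np.array([[np.cos(yaw),np.sin(yaw),0],[np.sin(yaw),-np.cos(yaw),0],[0,0,-1.]])
    print(round(s['time'],2),s['tool_pos'].round(4),s['joint_pos'].round(2),"F",s['wrist_force'].round(2))
    print("dT",(R.T@(np.array(p)-s['tool_pos'])).round(4),"rv",Ro.from_matrix(R.T@G).as_rotvec().round(4))
E
python3 -c "
from h import *
goal([.45,-.2,.15],1.612);goal([.4,-.3,.17],.04)"
```

```text
4.25 [ 0.3901 -0.3197  0.1422] [-0.87  0.33 -0.04  1.27  0.27  3.02] F [-0.85  0.61 -0.02]
dT [-0.0379 -0.1254  0.0286] rv [-0.1803 -0.3017 -2.348 ]
4.25 [ 0.3901 -0.3197  0.1422] [-0.87  0.33 -0.04  1.27  0.27  3.02] F [-0.85  0.61 -0.02]
dT [-0.0073 -0.0278 -0.0208] rv [-0.2742 -0.0689 -0.7893]
```

play_rows(translation=[[-0.003,-0.01,0],[-0.006,-0.02,0],[-0.009,-0.03,0],[-0.012,-0.04,0],[-0.015,-0.05,0],[-0.018,-0.06,0],[-0.021,-0.07,0],[-0.024,-0.08,0],[-0.027,-0.09,0],[-0.03,-0.1,0],[-0.033,-0.11,0],[-0.036,-0.12,0]], angular=[[-0.013,-0.022,-0.17],[-0.026,-0.044,-0.34],[-0.039,-0.065,-0.51],[-0.052,-0.087,-0.68],[-0.065,-0.109,-0.85],[-0.078,-0.131,-1.02],[-0.091,-0.153,-1.19],[-0.104,-0.175,-1.36],[-0.117,-0.197,-1.53],[-0.131,-0.218,-1.7],[-0.144,-0.24,-1.87],[-0.157,-0.262,-2.04]], jaw=[0,0,0,0,0,0,0,0,0,0,0,0])

```text
time: 5.75
tool_pos: [0.4427, -0.209, 0.1738]
orientation: [0.793, 0.609, 0.005, -0.024]
wrist_force: [0.3, -0.3, 0.1]
width: 0.0001
gripper_force: 0.0
```

```bash
python3 -c "
from h import *
goal([.515,-.1997,.10],1.612)"
```

```text
5.75 [ 0.4427 -0.209   0.1738] [-0.46  0.26 -0.01  1.33  0.03  1.37] F [ 0.34 -0.27  0.12]
dT [0.0249 0.0699 0.0725] rv [-0.0269 -0.0415 -0.3012]
```

play_rows(translation=[[0.008,0.02,0.01],[0.017,0.045,0.03],[0.0249,0.0699,0.05],[0.0249,0.0699,0.0725],[0.0249,0.0699,0.0725],[0.0249,0.0699,0.0725]], angular=[[-0.013,-0.02,-0.15],[-0.0269,-0.0415,-0.3012],[-0.0269,-0.0415,-0.3012],[-0.0269,-0.0415,-0.3012],[-0.0269,-0.0415,-0.3012],[-0.0269,-0.0415,-0.3012]], jaw=[0,0,0,0,0,0])

```text
time: 6.5
tool_pos: [0.5154, -0.2005, 0.1014]
orientation: [0.694, 0.72, 0.0, 0.0]
wrist_force: [-0.4, 0.2, 0.2]
width: -0.0001
gripper_force: 0.0
```

Run:
```python
from h import *
goal([.515,-.1997,.05],1.612)
m=viewer.camera_model("wrist");im=viewer.snapshot("wrist");cv2.imwrite("pics/w3.png",im[:,:,::-1])
print("rail px",proj(m,np.array([.515,-.1997,.042])),"tcp px",proj(m,r.sense()['tool_pos']))
```

```text
6.5 [ 0.5154 -0.2005  0.1014] [-0.37  0.4  -0.02  1.16  0.    1.16] F [-0.44  0.18  0.15]
dT [ 0.0008 -0.0004  0.0514] rv [ 0.001  -0.     -0.0046]
rail px (np.float64(318.93780492357814), np.float64(198.30384682822603)) tcp px (np.float64(320.3482057557688), np.float64(229.13190412312133))
```

View pics/w3.png

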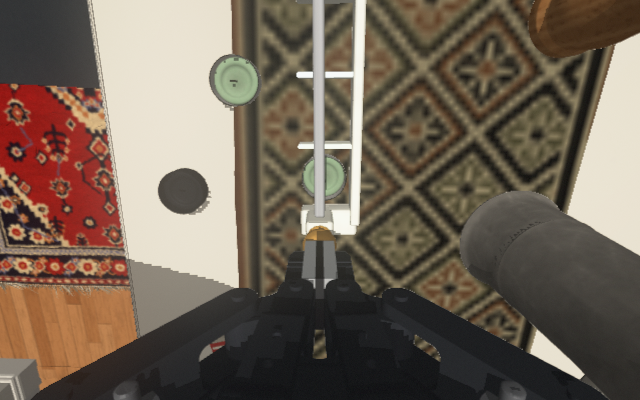

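Wrist view: the rail runs at column ~319 and ends at the post (row ~215). The planned start point (319,198) sits on the rail and clear of the brass knob. Descending.

play_rows(translation=[[0.002,0,0.015],[0.0025,0,0.03],[0.0025,0,0.045],[0.0025,0,0.054],[0.0025,0,0.056],[0.0025,0,0.056],[0.0025,0,0.056]], angular=[[0,0,-0.0046],[0,0,-0.0046],[0,0,-0.0046],[0,0,-0.0046],[0,0,-0.0046],[0,0,-0.0046],[0,0,-0.0046]], jaw=[0,0,0,0,0,0,0])

```text
time: 7.42
tool_pos: [0.5161, -0.1979, 0.0458]
orientation: [0.692, 0.722, 0.001, 0.001]
wrist_force: [0.3, -0.2, 0.1]
width: 0.0003
gripper_force: 0.0
```

play_rows(translation=[[0,0,0.001],[0,0,0.002],[0,0,0.003],[0,0,0.004],[0,0,0.004],[0,0,0.004]], angular=[[0,0,0],[0,0,0],[0,0,0],[0,0,0],[0,0,0],[0,0,0]], jaw=[0,0,0,0,0,0])

```text
time: 8.18
tool_pos: [0.5156, -0.1977, 0.0412]
orientation: [0.692, 0.722, 0.0, 0.0]
wrist_force: [-0.5, -0.5, -0.1]
width: 0.0
gripper_force: 0.0
```

play_rows(translation=[[0,0,0.001],[0,0,0.002],[0,0,0.002],[0,0,0.002]], angular=[[0,0,0],[0,0,0],[0,0,0],[0,0,0]], jaw=[0,0,0,0])

```text
time: 8.68
tool_pos: [0.5156, -0.1977, 0.0392]
orientation: [0.692, 0.722, 0.0, 0.0]
wrist_force: [0.0, -0.6, 0.1]
width: 0.0001
gripper_force: 0.0
```

```bash
python3 -c "
from h import *
s=r.sense();R=Ro.from_quat(s['orientation']).as_matrix();print(R.round(4).tolist(),s['tool_pos'],s['wrist_force'])
print(R.T@np.array([-.0048,.1149,0]), R.T@(np.array([.5102,-.0828,0])-s['tool_pos']))"
```

```text
[[-0.0423, 0.9991, 0.0012], [0.9991, 0.0423, 0.0001], [0.0001, 0.0012, -1.0]] [ 0.51559298 -0.19774146  0.03923516] [ 0.03907439 -0.64481674  0.12367152]
[1.15000200e-01 6.31869053e-05 8.05102149e-06] [ 0.11506398 -0.00057413  0.03924249]
```

play_rows(translation=[[0,0,0.001],[0,0,0.001],[0,0,0.001]], angular=[[0,0,0],[0,0,0],[0,0,0]], jaw=[0,0,0])

```text
time: 9.05
tool_pos: [0.5156, -0.1977, 0.0382]
orientation: [0.692, 0.722, 0.0, 0.0]
wrist_force: [0.9, -0.2, -0.3]
width: -0.0
gripper_force: 0.0
```

Run:
```python
from h import *
s=r.sense();print(s['tool_pos'],s['wrist_force'],s['torque'])
m=viewer.camera_model("wrist");im=viewer.snapshot("wrist");im2=viewer.snapshot("scene")
a=cv2.resize(im[140:320,220:420],(600,540),interpolation=2)[:,:,::-1]
b=cv2.resize(im2[125:215,310:345],(200,514),interpolation=2)[:,:,::-1]
b=cv2.resize(im2[140:200,320:370],(200,240),interpolation=2)[:,:,::-1]
o=np.zeros((540,800,3),np.uint8);o[:,:600]=a;o[:240,600:]=b;cv2.imwrite("pics/w4.png",o)
```

```text
[ 0.51555066 -0.19774593  0.03820273] [ 0.87218944 -0.21406102 -0.34724556] [-0.0540199   0.08554419  0.05344737]
```

View pics/w4.png

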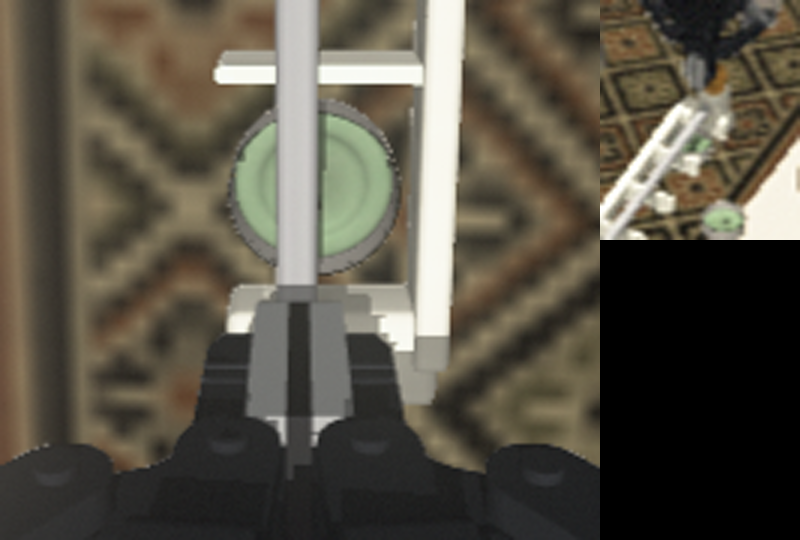

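Run:
```python
from h import *
m=viewer.camera_model("wrist");s=r.sense();R=Ro.from_quat(s['orientation']).as_matrix();p=s['tool_pos']
C=lambda X:[round(3*(a-b)) for a,b in zip(proj(m,X),(220,140))]
for d in((0,0,0),(.011,0,0),(-.011,0,0),(.011,.0145,0),(.011,.0,-.02)): print(d,C(p+R@np.array(d)))
br=np.array([.5164,-.2297,0]);u=np.array([-.0415,.9991,0])
for n,X in(("railend42",br+.013*u+[0,0,.042]),("railend38",br+.013*u+[0,0,.038]),("postinner48",br+.012*u+[0,0,.048]),("post inner bottom",br+.012*u),("2nd divider top",br+.066*u+[0,0,.02])):print(n,C(X))
```

```text
(0, 0, 0) [299, 265]
(0.011, 0, 0) [299, 213]
(-0.011, 0, 0) [299, 316]
(0.011, 0.0145, 0) [373, 213]
(0.011, 0.0, -0.02) [299, 250]
railend42 [296, 360]
railend38 [296, 351]
postinner48 [296, 380]
post inner bottom [296, 282]
2nd divider top [296, 78]
```

play_rows(translation=[[0,0,0.001],[0,0,0.002],[0,0,0.002],[0,0,0.002]], angular=[[0,0,0],[0,0,0],[0,0,0],[0,0,0]], jaw=[0,0,0,0])

```text
time: 9.65
tool_pos: [0.5156, -0.1977, 0.0362]
orientation: [0.692, 0.722, 0.0, 0.0]
wrist_force: [0.5, -0.5, 0.2]
width: 0.0002
gripper_force: 0.0
```

Run:
```python
from h import *
s=r.sense();print(s['tool_pos'],s['wrist_force'],s['torque'],s['joint_torque'].round(2),s['width'])
m=viewer.camera_model("wrist");im=viewer.snapshot("wrist");ims=viewer.snapshot("scene");imt=viewer.snapshot("top")
ms=viewer.camera_model("scene");mt=viewer.camera_model("top")
print(proj(ms,s['tool_pos']),proj(mt,s['tool_pos']),proj(m,s['tool_pos']))
b=cv2.resize(ims[125:185,325:375],(400,480),interpolation=0)[:,:,::-1]
c=cv2.resize(imt[160:220,385:435],(400,480),interpolation=0)[:,:,::-1]
cv2.imwrite("pics/w5.png",np.hstack([b,c]))
```

```text
[ 0.51558417 -0.19774078  0.036216  ] [ 0.47553628 -0.54628973  0.15202678] [-0.01687571 -0.00398873  0.01600111] [  0.   -44.16  22.08  -0.     0.     0.  ] 0.0002473316371534279
(np.float64(344.2992671197657), np.float64(169.19484087196616)) (np.float64(397.9982353691274), np.float64(188.09603923531188)) (np.float64(319.64374177006067), np.float64(228.449881737426))
```

View pics/w5.png

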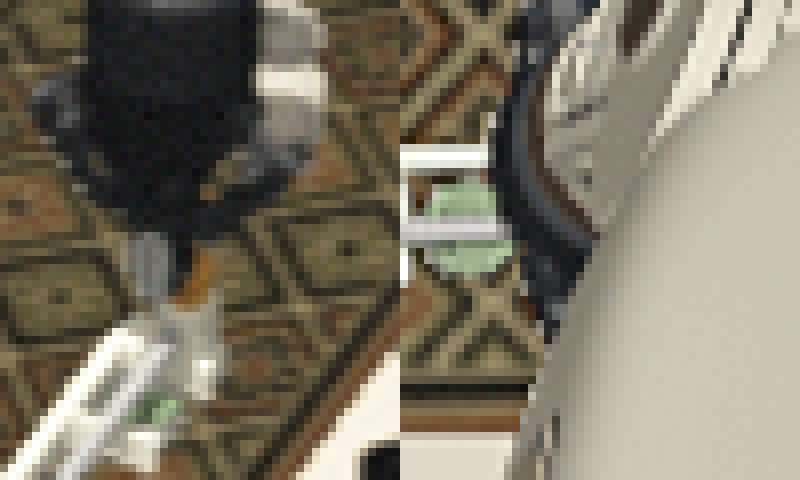

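Run:
```python
from h import *
mw=viewer.camera_model("wrist");ms=viewer.camera_model("scene");s=r.sense();R=Ro.from_quat(s['orientation']).as_matrix()
for sv in(160.5,162.5,164):
    p,g=tri(ray(mw,(319.7,240)),ray(ms,(344.2,sv)));print(sv,p.round(4),round(g,4),"in tool",(R.T@(p-s['tool_pos'])).round(4))
# wrist ray for tip edge, at tool offsets
c,d=ray(mw,(319.7,240))
for z in(.036,.05,.06,.07,.08): print(z,(R.T@(c+d*(z-c[2])/d[2]-s['tool_pos'])).round(4))
# knob mask in scene: where is it now vs before
im=viewer.snapshot("scene");print(blobs(im,(8,110,60),(30,255,255),(342,150,356,170)))
w=viewer.snapshot("wrist")
for row in range(232,282,3): print(row,w[row,296:346:3].mean(1).astype(int).tolist() if 0 else cv2.cvtColor(w,cv2.COLOR_RGB2GRAY)[row,290:350:3].tolist())
```

```text
160.5 [ 0.5131 -0.1844  0.0867] 0.0045 in tool [ 0.0135 -0.0019 -0.0504]
162.5 [ 0.5142 -0.1893  0.0739] 0.0025 in tool [ 0.0085 -0.0011 -0.0376]
164 [ 0.515  -0.1931  0.0642] 0.0009 in tool [ 0.0047 -0.0004 -0.0279]
0.036 [-0.0076  0.      0.0003]
0.05 [-0.0014 -0.     -0.0137]
0.06 [ 0.0031 -0.0001 -0.0237]
0.07 [ 0.0076 -0.0001 -0.0337]
0.08 [ 0.012  -0.0001 -0.0437]
[([349.4, 159.4], [346, 156, 7, 8, 28])]
232 [69, 56, 69, 91, 111, 121, 125, 113, 193, 199, 200, 184, 72, 64, 122, 130, 100, 70, 58, 55]
235 [83, 68, 63, 80, 104, 117, 128, 127, 182, 187, 194, 184, 86, 92, 107, 124, 119, 105, 98, 94]
238 [89, 80, 117, 155, 159, 159, 119, 118, 115, 115, 116, 112, 118, 118, 121, 133, 154, 161, 162, 164]
241 [89, 97, 120, 161, 163, 118, 115, 116, 117, 49, 50, 91, 117, 117, 118, 124, 124, 125, 171, 173]
244 [84, 102, 147, 173, 161, 119, 119, 117, 119, 48, 50, 96, 119, 120, 120, 127, 128, 128, 128, 186]
247 [74, 81, 213, 245, 232, 119, 119, 118, 118, 49, 48, 85, 120, 119, 120, 154, 154, 155, 155, 247]
250 [66, 64, 216, 239, 194, 118, 117, 119, 118, 48, 48, 84, 120, 119, 120, 136, 147, 146,
[... 232 characters left out ...]
118, 118, 45, 46, 78, 119, 119, 119, 107, 51, 51, 50, 50]
262 [65, 65, 67, 68, 79, 116, 118, 118, 118, 44, 46, 78, 119, 118, 118, 111, 68, 69, 69, 68]
265 [45, 47, 46, 45, 69, 115, 118, 117, 118, 44, 45, 75, 118, 118, 118, 118, 47, 50, 48, 49]
268 [43, 40, 39, 41, 83, 117, 117, 117, 111, 43, 44, 66, 117, 118, 118, 118, 48, 47, 47, 49]
271 [43, 39, 38, 39, 90, 117, 116, 117, 111, 42, 42, 66, 118, 117, 119, 119, 41, 41, 42, 42]
274 [41, 35, 35, 38, 77, 86, 87, 112, 107, 40, 41, 63, 113, 118, 118, 117, 40, 42, 39, 40]
277 [37, 36, 38, 38, 85, 86, 116, 116, 107, 39, 43, 54, 117, 109, 87, 87, 41, 40, 40, 41]
280 [40, 40, 41, 42, 41, 41, 156, 185, 179, 63, 63, 90, 195, 165, 45, 41, 42, 43, 46, 44]
```

The left half shows the fingertip's lower end at scene px ~(344,162), well above the projected TCP at (344,169). The wrist view agrees, putting the real tip roughly 30–40 mm short of the reported TCP. So I'll find contact by force, going down in small steps.

play_rows(translation=[[0,0,0.004],[0,0,0.008],[0,0,0.012],[0,0,0.016],[0,0,0.016]], angular=[[0,0,0],[0,0,0],[0,0,0],[0,0,0],[0,0,0]], jaw=[0,0,0,0,0])

```text
time: 10.52
tool_pos: [0.5152, -0.1976, 0.0197]
orientation: [0.692, 0.722, 0.0, -0.0]
wrist_force: [-0.3, 0.2, -0.4]
width: 0.0001
gripper_force: 0.0
```

Run:
```python
from h import *
s=r.sense();w=viewer.snapshot("wrist");t=viewer.snapshot("scene");print(s['tool_pos'],s['wrist_force'])
g=cv2.cvtColor(w,cv2.COLOR_RGB2GRAY);print([(y,int(g[y,305]),int(g[y,311]),int(g[y,319]),int(g[y,327])) for y in range(222,250,2)])
m=viewer.camera_model("wrist")
b=t[145:180,330:360];print(cv2.cvtColor(b,cv2.COLOR_RGB2GRAY)[5:30,8:24:1].tolist())
```

```text
[ 0.5151556  -0.19759186  0.01968172] [-0.27972678  0.18532647 -0.37285139]
[(222, 171, 152, 203, 97), (224, 170, 161, 202, 98), (226, 163, 163, 203, 98), (228, 132, 159, 204, 96), (230, 124, 158, 202, 98), (232, 123, 132, 201, 96), (234, 103, 125, 203, 95), (236, 84, 125, 201, 95), (238, 115, 100, 116, 101), (240, 126, 70, 89, 98), (242, 158, 119, 49, 121), (244, 138, 121, 49, 120), (246, 119, 120, 47, 121), (248, 119, 119, 48, 121)]
[[33, 32, 30, 32, 23, 25, 26, 25, 27, 31, 22, 23, 36, 76, 78, 59], [31, 30, 27, 34, 26, 21, 28, 29, 36, 29, 20, 24, 42, 59, 58, 48], [32, 24, 25, 25, 20, 20, 25, 34, 31, 34, 23, 30, 66, 97, 89, 50], [28, 29, 21, 22, 26, 26, 23, 27, 34, 25, 16, 22, 45, 56, 49, 33], [67, 53, 28, 27, 23, 23, 28, 19, 23, 12, 24, 26, 25, 35, 30, 29], [107, 94, 54, 31, 28, 29, 24, 28, 27, 20, 29, 34, 31, 37, 30, 31], [85, 106, 81, 43, 36, 29, 27, 30, 29, 30, 27, 34, 33, 25, 28, 33], [56, 97, 125, 87, 64, 69, 57, 36, 33, 29, 28, 30, 37, 34, 35, 64], [43, 79, 127, 105, 101, 90, 71, 58, 30, 26, 29, 45, 41, 38, 76, 99], [47, 66, 119, 106, 116, 105, 113, 109, 50, 25, 28, 79, 88, 8
[... 484 characters left out ...]
 112, 101, 107, 138, 156, 154, 145, 136, 102, 68], [244, 237, 179, 173, 171, 160, 138, 117, 107, 131, 151, 153, 144, 138, 119, 91], [255, 246, 207, 240, 231, 168, 141, 121, 108, 136, 156, 155, 144, 154, 156, 101], [253, 219, 201, 227, 207, 210, 226, 172, 127, 149, 155, 156, 156, 160, 152, 107], [240, 169, 188, 216, 222, 227, 197, 142, 141, 153, 153, 164, 167, 154, 141, 110], [186, 144, 146, 197, 225, 209, 165, 145, 148, 153, 164, 203, 196, 156, 135, 108], [143, 131, 160, 211, 224, 177, 127, 126, 138, 151, 162, 195, 194, 148, 100, 67], [115, 143, 206, 232, 197, 140, 125, 120, 121, 112, 144, 193, 197, 144, 73, 57], [128, 202, 229, 197, 140, 111, 103, 115, 123, 104, 114, 166, 205, 160, 79, 59]]
```

play_rows(translation=[[0,0,0.003],[0,0,0.006],[0,0,0.008],[0,0,0.008]], angular=[[0,0,0],[0,0,0],[0,0,0],[0,0,0]], jaw=[0,0,0,0])

```text
time: 11.12
tool_pos: [0.5154, -0.1977, 0.012]
orientation: [0.692, 0.722, 0.0, 0.0]
wrist_force: [-0.1, 0.5, -0.4]
width: -0.0
gripper_force: 0.0
```

play_rows(translation=[[0,0,0.001],[0,0,0.002],[0,0,0.002],[0,0,0.002]], angular=[[0,0,0],[0,0,0],[0,0,0],[0,0,0]], jaw=[0,0,0,0])

```text
time: 11.62
tool_pos: [0.5156, -0.1977, 0.0102]
orientation: [0.692, 0.722, 0.0, 0.0]
wrist_force: [1.0, -0.7, -0.0]
width: -0.0003
gripper_force: 0.0
```

play_rows(translation=[[0,0,0.001],[0,0,0.002],[0,0,0.002],[0,0,0.002]], angular=[[0,0,0],[0,0,0],[0,0,0],[0,0,0]], jaw=[0,0,0,0])

```text
time: 12.12
tool_pos: [0.5156, -0.1977, 0.0082]
orientation: [0.692, 0.722, 0.0, 0.0]
wrist_force: [-0.0, 0.3, -0.1]
width: -0.0002
gripper_force: 0.0
```

Run:
```python
from h import *
s=r.sense();w=viewer.snapshot("wrist");t=viewer.snapshot("scene");print(s['tool_pos'],s['wrist_force'])
g=cv2.cvtColor(w,cv2.COLOR_RGB2GRAY);print([(y,int(g[y,305]),int(g[y,311]),int(g[y,319]),int(g[y,327])) for y in range(226,250,2)])
m=viewer.camera_model("wrist")
br=np.array([.5164,-.2297,0]);u=np.array([-.0415,.9991,0])
for d in(.012,.02,.03,.04): print(d,[np.round(proj(m,br+d*u+[0,0,z]),1).tolist() for z in(.042,.036)])
a=cv2.resize(w[180:300,260:380],(480,480),interpolation=2);b=cv2.resize(t[140:180,330:360],(320,427),interpolation=2)
o=np.zeros((480,800,3),np.uint8);o[:,:480]=a;o[:427,480:]=b;cv2.imwrite("pics/w6.png",o[:,:,::-1])
```

```text
[ 0.51559867 -0.19773352  0.00819604] [-4.57084276e-05  3.45635167e-01 -1.26888091e-01]
[(226, 170, 150, 205, 73), (228, 174, 150, 204, 99), (230, 173, 151, 206, 100), (232, 172, 150, 206, 103), (234, 168, 150, 205, 101), (236, 140, 149, 205, 100), (238, 127, 141, 205, 101), (240, 122, 99, 91, 98), (242, 116, 122, 53, 123), (244, 115, 121, 51, 123), (246, 122, 123, 50, 122), (248, 121, 122, 52, 124)]
0.012 [[318.7, 289.3], [318.7, 283.1]]
0.02 [[318.7, 275.5], [318.7, 269.6]]
0.03 [[318.7, 257.6], [318.7, 252.3]]
0.04 [[318.7, 239.2], [318.7, 234.3]]
```

View pics/w6.png

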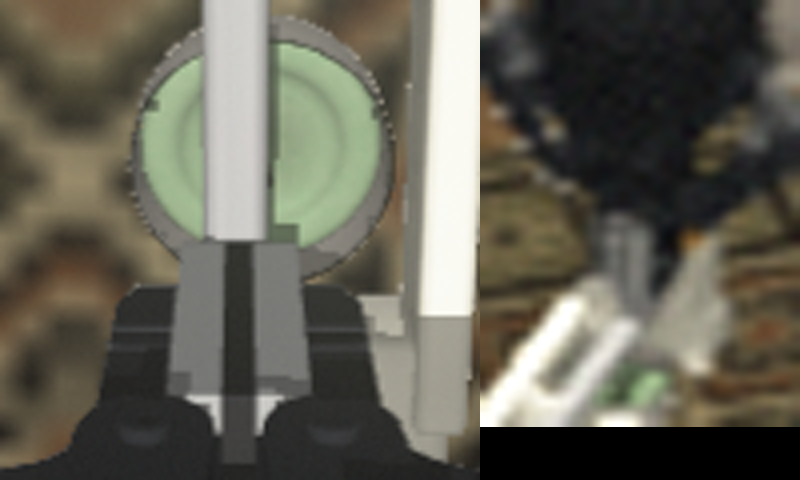

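The crop shows the tip just above the rail: its front edge sits at wrist row ~240 with the rail directly below it, and the post and brass knob are clear. By the measured geometry, contact is 5–8 mm lower.

play_rows(translation=[[0,0,0.001],[0,0,0.002],[0,0,0.003],[0,0,0.003],[0,0,0.003]], angular=[[0,0,0],[0,0,0],[0,0,0],[0,0,0],[0,0,0]], jaw=[0,0,0,0,0])

```text
time: 12.85
tool_pos: [0.5156, -0.1977, 0.0052]
orientation: [0.692, 0.722, 0.0, 0.0]
wrist_force: [-0.2, 0.9, 0.0]
width: -0.0001
gripper_force: 0.0
```

play_rows(translation=[[0,0,0.001],[0,0,0.002],[0,0,0.002],[0,0,0.002]], angular=[[0,0,0],[0,0,0],[0,0,0],[0,0,0]], jaw=[0,0,0,0])

```text
time: 13.35
tool_pos: [0.5156, -0.1977, 0.0032]
orientation: [0.692, 0.722, 0.0, 0.0]
wrist_force: [0.1, -0.3, 1.4]
width: 0.0
gripper_force: 0.0
```

play_rows(translation=[[0,0,0.001],[0,0,0.001],[0,0,0.001]], angular=[[0,0,0],[0,0,0],[0,0,0]], jaw=[0,0,0])

```text
time: 13.72
tool_pos: [0.5157, -0.1978, 0.0024]
orientation: [0.692, 0.722, 0.0, 0.0]
wrist_force: [-0.8, 0.2, 1.3]
width: 0.0001
gripper_force: 0.8
```

play_rows(translation=[[0,0,0.001],[0,0,0.001],[0,0,0.001]], angular=[[0,0,0],[0,0,0],[0,0,0]], jaw=[0,0,0])

```text
time: 14.1
tool_pos: [0.5157, -0.1977, 0.0013]
orientation: [0.692, 0.722, 0.001, 0.0]
wrist_force: [-0.3, -0.3, 2.5]
width: 0.0001
gripper_force: 1.2
```

play_rows(translation=[[0.003,0,0],[0.008,0,0],[0.013,0,0],[0.018,0,0],[0.023,0,0],[0.028,0,0],[0.033,0,0],[0.038,0,0],[0.043,0,0],[0.048,0,0],[0.053,0,0],[0.057,0,0]], angular=[[0,0,0],[0,0,0],[0,0,0],[0,0,0],[0,0,0],[0,0,0],[0,0,0],[0,0,0],[0,0,0],[0,0,0],[0,0,0],[0,0,0]], jaw=[0,0,0,0,0,0,0,0,0,0,0,0])

```text
time: 15.6
tool_pos: [0.5132, -0.1404, 0.0012]
orientation: [0.692, 0.722, 0.0, 0.0]
wrist_force: [0.5, -2.2, 2.2]
width: 0.0002
gripper_force: 1.2
```

play_rows(translation=[[0.004,0,0],[0.009,0,0],[0.014,0,0],[0.019,0,0],[0.024,0,0],[0.029,0,0],[0.034,0,0],[0.039,0,0],[0.044,0,0],[0.049,0,0],[0.054,0,0],[0.057,0,0]], angular=[[0,0,0],[0,0,0],[0,0,0],[0,0,0],[0,0,0],[0,0,0],[0,0,0],[0,0,0],[0,0,0],[0,0,0],[0,0,0],[0,0,0]], jaw=[0,0,0,0,0,0,0,0,0,0,0,0])

```text
time: 17.1
tool_pos: [0.5108, -0.0835, 0.0012]
orientation: [0.692, 0.722, 0.0, 0.0]
wrist_force: [-1.6, -1.3, 3.0]
width: -0.0
gripper_force: 1.2
```

play_rows(translation=[[0,0,0],[0,0,0],[0,0,0]], angular=[[0,0,0],[0,0,0],[0,0,0]], jaw=[0,0,0])

```text
time: 17.48
tool_pos: [0.5107, -0.0832, 0.0012]
orientation: [0.692, 0.722, 0.001, -0.0]
wrist_force: [-0.2, 2.1, 1.5]
width: 0.0
gripper_force: 1.3
```

Contact is kept, about 2 mm of press, and the sweep has stopped at the third gap. Lifting straight off, then planning the push with the measured 38.5 mm tip offset.

play_rows(translation=[[0,0,-0.01],[0,0,-0.03],[0,0,-0.055],[0,0,-0.08],[0,0,-0.08]], angular=[[0,0,0],[0,0,0],[0,0,0],[0,0,0],[0,0,0]], jaw=[0,0,0,0,0])

```text
time: 18.1
tool_pos: [0.5124, -0.0843, 0.0835]
orientation: [0.692, 0.722, 0.002, 0.002]
wrist_force: [0.5, 0.1, 0.1]
width: -0.0002
gripper_force: 0.0
```

```bash
cat >> h.py <<'E'
RX=np.array([.9991,.0414,0]);RY=np.array([-.0414,.9991,0]);O=np.array([.5102,-.0828,0])-.004*RX  # rack x=0 at gap-3 centre line
TIP=.0385
def tipgoal(x,y,z,tilt=15):
    "rack-frame tip target (y from gap-3 centre) -> shift/turn in tool axes"
    c,sn=np.cos(np.radians(tilt)),np.sin(np.radians(tilt));up=np.array([0,0,1.])
    tx=c*RX+sn*up;tz=sn*RX-c*up;G=np.c_[tx,np.cross(tz,tx),tz]
    s=r.sense();R=Ro.from_quat(s['orientation']).as_matrix()
    p=O+x*RX+y*RY+z*up+TIP*tz
    tip=s['tool_pos']-TIP*R[:,2]-O
    print(round(s['time'],2),"tip rack",(tip@RX).round(4),(tip@RY).round(4),tip[2].round(4),"j",s['joint_pos'].round(2),"F",s['wrist_force'].round(1))
    print("dT",(R.T@(p-s['tool_pos'])).round(4),"rv",Ro.from_matrix(R.T@G).as_rotvec().round(4))
E
python3 - <<'E'
from h import *
im=viewer.snapshot("wrist");m=viewer.camera_model("wrist")
tipgoal(-.060,-.075,.07)
ta=viewer.snapshot("top");mt=viewer.camera_model("top")
for b in blobs(im,(35,35,70),(90,150,255),(0,0,640,260),150):
    p=plane(m,b[0],.015);print(b,p.round(4),((p-O)@RX).round(4),((p-O)@RY).round(4))
E
```

```text
18.15 tip rack 0.0049 -0.0013 0.1205 j [-0.16  0.35 -0.15  1.07  0.    1.37] F [-0.7  0.4  0.4]
dT [-0.0736 -0.0552  0.0491] rv [-0.2029  0.2036  1.5619]
([332.2, 46.1], [323, 20, 23, 53, 943]) [0.5157 0.0253 0.015 ] 0.014 0.1078
([303.9, 46.0], [296, 23, 14, 47, 468]) [0.4961 0.0245 0.015 ] -0.0057 0.1078
([238.1, 226.0], [218, 208, 42, 37, 1216]) [ 0.4465 -0.1118  0.015 ] -0.0609 -0.0264
```

play_rows(translation=[[-0.007,-0.005,0],[-0.014,-0.011,0],[-0.022,-0.016,0.005],[-0.029,-0.022,0.01],[-0.037,-0.028,0.015],[-0.044,-0.033,0.02],[-0.052,-0.039,0.025],[-0.059,-0.044,0.03],[-0.066,-0.05,0.04],[-0.0736,-0.0552,0.0491],[-0.0736,-0.0552,0.0491]], angular=[[-0.0203,0.0204,0.156],[-0.0406,0.0407,0.312],[-0.0609,0.0611,0.468],[-0.0812,0.0814,0.624],[-0.1015,0.1018,0.78],[-0.1217,0.1222,0.937],[-0.142,0.1425,1.093],[-0.1623,0.1629,1.25],[-0.1826,0.1832,1.406],[-0.2029,0.2036,1.5619],[-0.2029,0.2036,1.5619]], jaw=[0,0,0,0,0,0,0,0,0,0,0])

```text
time: 19.58
tool_pos: [0.4558, -0.1588, 0.0299]
orientation: [0.992, 0.021, 0.127, -0.004]
wrist_force: [0.0, -0.2, 1.5]
width: 0.0001
gripper_force: 0.0
```

```bash
cat >> h.py <<'E'
def tea(box=(0,0,640,400),amin=150):
    im=viewer.snapshot("wrist");m=viewer.camera_model("wrist")
    for b in blobs(im,(35,35,70),(90,150,255),box,amin):
        p=plane(m,b[0],.015);print("blob",b,((p-O)@RX).round(4),((p-O)@RY).round(4))
    return im
E
python3 - <<'E'
from h import *
tipgoal(-.060,-.075,.0055); tea()
E
```

```text
19.57 tip rack -0.0632 -0.0738 0.0671 j [-0.42  0.19 -0.58  0.58  0.11  2.7 ] F [ 0.  -0.2  1.5]
dT [-0.0122  0.0015  0.0605] rv [-0.0028  0.0066  0.0004]
blob ([40.3, 112.6], [19, 103, 42, 17, 507]) 0.0187 0.1046
blob ([371.8, 112.5], [347, 103, 50, 17, 619]) 0.0191 -0.1067
blob ([39.6, 144.2], [18, 136, 44, 22, 673]) -0.0013 0.1055
blob ([372.3, 144.6], [347, 136, 52, 22, 853]) -0.0012 -0.1072
blob ([254.1, 234.4], [228, 208, 53, 53, 2227]) -0.0589 -0.0315
```

play_rows(translation=[[-0.003,0.0015,0.015],[-0.006,0.0015,0.03],[-0.009,0.0015,0.045],[-0.011,0.0015,0.054],[-0.012,0.0015,0.058],[-0.012,0.0015,0.06],[-0.012,0.0015,0.06]], angular=[[0,0.003,0],[0,0.006,0],[0,0.006,0],[0,0.006,0],[0,0.006,0],[0,0.006,0],[0,0.006,0]], jaw=[0,0,0,0,0,0,0])

```text
time: 20.5
tool_pos: [0.463, -0.1611, -0.0287]
orientation: [0.991, 0.021, 0.133, -0.003]
wrist_force: [0.1, -0.3, -0.5]
width: -0.0001
gripper_force: 0.0
```

Run:
```python
from h import *
tipgoal(-.060,-.0335,.006); tea((150,170,450,300))
```

```text
20.5 tip rack -0.0565 -0.0763 0.0085 j [-0.42  0.3  -0.64  0.39  0.12  2.7 ] F [ 0.1 -0.3 -0.5]
dT [-0.0041 -0.0428  0.0015] rv [-0.0004 -0.0049  0.0004]
blob ([223.1, 263.8], [189, 230, 71, 70, 3685]) -0.0585 -0.0312
```

play_rows(translation=[[-0.003,-0.004,0.0025],[-0.003,-0.008,0.0025],[-0.003,-0.012,0.0025],[-0.003,-0.016,0.0025],[-0.003,-0.02,0.0025],[-0.003,-0.024,0.0025],[-0.003,-0.028,0.0025],[-0.003,-0.032,0.0025],[-0.003,-0.036,0.0025],[-0.003,-0.04,0.0025],[-0.003,-0.043,0.0025],[-0.003,-0.043,0.0025]], angular=[[0,0,0],[0,0,0],[0,0,0],[0,0,0],[0,0,0],[0,0,0],[0,0,0],[0,0,0],[0,0,0],[0,0,0],[0,0,0],[0,0,0]], jaw=[0,0,0,0,0,0,0,0,0,0,0,0])

```text
time: 22.05
tool_pos: [0.4585, -0.1178, -0.0322]
orientation: [0.991, 0.021, 0.133, -0.003]
wrist_force: [-0.1, -0.0, 0.4]
width: -0.0
gripper_force: 0.0
```

Run:
```python
from h import *
tipgoal(-.060,-.0335,.006); tea((150,170,450,300))
```

```text
22.05 tip rack -0.0592 -0.0329 0.0049 j [-0.32  0.28 -0.69  0.35  0.09  2.79] F [-0.1 -0.   0.4]
dT [-0.0006  0.0006 -0.0012] rv [-0.0009 -0.0041  0.0004]
blob ([251.1, 260.3], [215, 226, 73, 71, 3946]) -0.0588 -0.0016
```

play_rows(translation=[[0,0.005,0],[0,0.012,0],[0,0.012,-0.02],[-0.01,0.01,-0.045],[-0.025,-0.005,-0.045],[-0.035,-0.02,-0.045],[-0.05,-0.033,-0.045],[-0.055,-0.033,-0.045],[-0.055,-0.033,-0.045]], angular=[[0,0,0],[0,0,0],[0,0,0],[0,0,0],[0,0,0],[0,0,0],[0,0,0],[0,0,0],[0,0,0]], jaw=[0,0,0,0,0,0.008,0.008,0.008,0.008])

```text
time: 23.22
tool_pos: [0.3925, -0.0881, -0.0032]
orientation: [0.991, 0.021, 0.133, -0.003]
wrist_force: [0.1, 0.5, 0.4]
width: 0.0083
gripper_force: 0.0
```

Run:
```python
from h import *
tipgoal(-.105,-.001,.006); tea((150,100,500,300))
```

```text
23.23 tip rack -0.1239 -0.0004 0.0339 j [-0.3   0.1  -0.82  0.4   0.09  2.82] F [0.1 0.5 0.4]
dT [0.0107 0.0006 0.0319] rv [-0.0004 -0.0044  0.0001]
blob ([319.9, 135.8], [288, 104, 64, 64, 3225]) -0.0621 -0.0004
```

play_rows(translation=[[0.004,0.0005,0.01],[0.008,0.0005,0.02],[0.0107,0.0005,0.027],[0.0107,0.0005,0.031],[0.0107,0.0005,0.031]], angular=[[0,0,0],[0,-0.004,0],[0,-0.004,0],[0,-0.004,0],[0,-0.004,0]], jaw=[0.008,0.008,0.008,0.008,0.008])

```text
time: 23.9
tool_pos: [0.4104, -0.0874, -0.0309]
orientation: [0.991, 0.021, 0.13, -0.003]
wrist_force: [0.2, 1.1, 0.3]
width: 0.008
gripper_force: 0.0
```

Run:
```python
from h import *
tipgoal(-.060,0,.006); tea((150,100,500,300))
```

```text
23.9 tip rack -0.1059 -0.0005 0.0063 j [-0.28  0.19 -0.82  0.32  0.08  2.83] F [0.2 1.1 0.3]
dT [ 0.0443 -0.0004  0.0121] rv [-0.0011  0.0011  0.0001]
blob ([319.8, 164.4], [283, 127, 75, 76, 4444]) -0.062 -0.0002
```

play_rows(translation=[[0.0037,0,0.001],[0.0074,0,0.002],[0.011,0,0.003],[0.0148,0,0.004],[0.0185,0,0.005],[0.0222,0,0.006],[0.026,0,0.007],[0.0295,0,0.008],[0.0332,0,0.009],[0.037,0,0.01],[0.0406,0,0.011],[0.0443,0,0.012]], angular=[[0,0,0],[0,0,0],[0,0,0],[0,0,0],[0,0,0],[0,0,0],[0,0,0],[0,0,0],[0,0,0],[0,0,0],[0,0,0],[0,0,0]], jaw=[0.008,0.008,0.008,0.008,0.008,0.008,0.008,0.008,0.008,0.008,0.008,0.008])

```text
time: 25.45
tool_pos: [0.457, -0.0857, -0.0304]
orientation: [0.991, 0.021, 0.131, -0.003]
wrist_force: [-0.8, 0.4, 0.9]
width: 0.008
gripper_force: 0.2
```

Run:
```python
from h import *
tipgoal(-.025,0,.006); tea((150,100,500,300))
```

```text
25.45 tip rack -0.0593 -0.0007 0.0068 j [-0.24  0.26 -0.71  0.35  0.07  2.87] F [-0.8  0.4  0.9]
dT [ 0.0329 -0.0007  0.0096] rv [-0.0006 -0.0003  0.0001]
blob ([319.7, 199.6], [283, 163, 75, 75, 4381]) -0.0307 -0.0004
```

play_rows(translation=[[0.004,0,0.001],[0.008,0,0.002],[0.012,0,0.003],[0.016,0,0.0045],[0.02,0,0.0055],[0.024,0,0.007],[0.028,0,0.008],[0.031,0,0.009],[0.033,0,0.0095],[0.033,0,0.0095]], angular=[[0,0,0],[0,0,0],[0,0,0],[0,0,0],[0,0,0],[0,0,0],[0,0,0],[0,0,0],[0,0,0],[0,0,0]], jaw=[0.008,0.008,0.008,0.008,0.008,0.008,0.008,0.008,0.008,0.008])

```text
time: 26.75
tool_pos: [0.4912, -0.0843, -0.031]
orientation: [0.991, 0.021, 0.131, -0.003]
wrist_force: [0.4, -0.0, 0.1]
width: 0.008
gripper_force: 0.0
```

Run:
```python
from h import *
tipgoal(-.0176,0,.006); tea((200,100,440,300))
```

```text
26.75 tip rack -0.025 -0.0007 0.0062 j [-0.22  0.31 -0.63  0.37  0.07  2.89] F [ 0.4 -0.   0.1]
dT [ 0.0071 -0.0007  0.0021] rv [-0.0006 -0.0005  0.0002]
blob ([320.0, 177.3], [285, 162, 71, 27, 1417]) 0.0128 -0.0004
blob ([320.0, 221.3], [285, 210, 71, 27, 1364]) -0.0071 -0.0004
```

play_rows(translation=[[0.001,0,0.0003],[0.002,0,0.0005],[0.003,0,0.0008],[0.004,0,0.001],[0.005,0,0.0013],[0.005,0,0.0013]], angular=[[0,0,0],[0,0,0],[0,0,0],[0,0,0],[0,0,0],[0,0,0]], jaw=[0.008,0.008,0.008,0.008,0.008,0.008])

```text
time: 27.55
tool_pos: [0.4963, -0.0841, -0.031]
orientation: [0.991, 0.021, 0.131, -0.003]
wrist_force: [0.1, 0.1, 0.3]
width: 0.0081
gripper_force: 0.0
```

play_rows(translation=[[0.001,0,0.0003],[0.001,0,0.0003],[0.001,0,0.0003]], angular=[[0,0,0],[0,0,0],[0,0,0]], jaw=[0.008,0.008,0.008])

```text
time: 27.92
tool_pos: [0.4973, -0.084, -0.031]
orientation: [0.991, 0.021, 0.131, -0.003]
wrist_force: [-0.3, 0.7, 0.3]
width: 0.0082
gripper_force: 0.0
```

play_rows(translation=[[0.001,0,0.0003],[0.001,0,0.0003],[0.001,0,0.0003]], angular=[[0,0,0],[0,0,0],[0,0,0]], jaw=[0.008,0.008,0.008])

```text
time: 28.3
tool_pos: [0.4983, -0.084, -0.0311]
orientation: [0.991, 0.021, 0.131, -0.003]
wrist_force: [-0.9, -0.5, 0.5]
width: 0.0081
gripper_force: 0.0
```

play_rows(translation=[[0.001,0,0.0003],[0.001,0,0.0003],[0.001,0,0.0003]], angular=[[0,0,0],[0,0,0],[0,0,0]], jaw=[0.008,0.008,0.008])

```text
time: 28.68
tool_pos: [0.4994, -0.0839, -0.0311]
orientation: [0.991, 0.021, 0.131, -0.003]
wrist_force: [-0.3, 0.4, -0.2]
width: 0.0079
gripper_force: 0.0
```

play_rows(translation=[[0.001,0,0.0003],[0.001,0,0.0003],[0.001,0,0.0003]], angular=[[0,0,0],[0,0,0],[0,0,0]], jaw=[0.008,0.008,0.008])

```text
time: 29.05
tool_pos: [0.5002, -0.0838, -0.0312]
orientation: [0.991, 0.021, 0.13, -0.003]
wrist_force: [-0.5, 0.5, -0.6]
width: 0.0077
gripper_force: 0.5
```

Run:
```python
from h import *
tipgoal(-.0176,0,.006); im=tea((0,60,640,300))
g=cv2.cvtColor(im,cv2.COLOR_RGB2GRAY)
print(g[120:260,332].tolist())
```

```text
29.05 tip rack -0.016 -0.0007 0.006 j [-0.21  0.32 -0.61  0.38  0.07  2.9 ] F [-0.5  0.5 -0.6]
dT [-0.0015 -0.0006 -0.0004] rv [-0.0007  0.      0.0001]
blob ([319.9, 189.9], [283, 163, 75, 49, 3031]) 0.0162 -0.0004
blob ([86.8, 194.3], [55, 171, 65, 41, 2025]) 0.0142 0.1052
blob ([549.5, 193.7], [517, 171, 66, 41, 2048]) 0.0145 -0.1041
blob ([89.9, 238.5], [66, 234, 47, 12, 416]) -0.0059 0.1041
blob ([546.7, 238.4], [526, 234, 45, 12, 389]) -0.0057 -0.1032
[105, 104, 103, 102, 102, 102, 101, 101, 102, 102, 101, 101, 98, 99, 98, 96, 95, 93, 93, 93, 115, 188, 220, 230, 237, 240, 240, 240, 240, 240, 241, 241, 241, 241, 239, 232, 224, 213, 156, 109, 99, 75, 100, 104, 106, 114, 135, 150, 157, 164, 164, 164, 167, 167, 164, 164, 158, 153, 148, 152, 156, 159, 160, 161, 162, 162, 163, 160, 159, 157, 156, 156, 158, 156, 154, 152, 152, 153, 151, 149, 150, 149, 142, 91, 91, 91, 92, 92, 92, 93, 93, 91, 86, 103, 139, 164, 171, 180, 189, 192, 193, 193, 191, 191, 189, 188, 187, 185, 184, 182, 177, 170, 164, 144, 112, 124, 91, 89, 86, 81, 53, 57, 87, 80, 79, 79, 72, 73, 70, 66, 67, 65, 59, 57, 52, 51, 51, 50, 44, 44]
```

play_rows(translation=[[0.001,0,0.0003],[0.001,0,0.0003],[0.001,0,0.0003]], angular=[[0,0,0],[0,0,0],[0,0,0]], jaw=[0.008,0.008,0.008])

```text
time: 29.48
tool_pos: [0.5005, -0.0838, -0.0314]
orientation: [0.991, 0.021, 0.13, -0.003]
wrist_force: [-4.2, -0.0, 3.5]
width: 0.008
gripper_force: 2.4
```

play_rows(translation=[[0.001,0,0.0003],[0.001,0,0.0003],[0.001,0,0.0003]], angular=[[0,0,0],[0,0,0],[0,0,0]], jaw=[0.008,0.008,0.008])

```text
time: 29.85
tool_pos: [0.5006, -0.0838, -0.0318]
orientation: [0.991, 0.02, 0.129, -0.003]
wrist_force: [-7.3, -0.7, 5.6]
width: 0.0083
gripper_force: 3.6
```

Run:
```python
from h import *
tipgoal(-.0176,0,.006); im=tea((0,60,640,300))
```

```text
29.85 tip rack -0.0155 -0.0006 0.0054 j [-0.21  0.33 -0.61  0.38  0.06  2.9 ] F [-7.3 -0.7  5.6]
dT [-0.0018 -0.0006 -0.0011] rv [-0.0007  0.0028 -0.0004]
blob ([320.1, 190.9], [283, 164, 75, 50, 3075]) 0.0164 -0.0004
blob ([85.9, 195.5], [54, 172, 66, 42, 2042]) 0.0143 0.1052
blob ([550.6, 195.1], [518, 172, 66, 42, 2088]) 0.0145 -0.1041
blob ([89.3, 240.4], [66, 236, 46, 12, 396]) -0.006 0.1041
blob ([547.5, 240.0], [526, 236, 46, 11, 356]) -0.0058 -0.1031
```

Solid stop: −7 N with no further travel, so it is home against the back stop. Backing straight out, then up.

play_rows(translation=[[-0.003,0,-0.001],[-0.01,0,-0.003],[-0.025,0,-0.007],[-0.045,0,-0.012],[-0.06,0,-0.016],[-0.07,0,-0.035],[-0.08,0,-0.065],[-0.09,0,-0.1],[-0.09,0,-0.13],[-0.09,0,-0.13],[-0.09,0,-0.13]], angular=[[0,0,0],[0,0,0],[0,0,0],[0,0,0],[0,0,0],[0,0,0],[0,0,0],[0,0,0],[0,0,0],[0,0,0],[0,0,0]], jaw=[0.008,0.008,0.008,0.008,0.008,0.008,0.008,0.008,0.008,0.008,0.008])

```text
time: 31.28
tool_pos: [0.3816, -0.0888, 0.0706]
orientation: [0.991, 0.021, 0.131, -0.003]
wrist_force: [-0.1, 0.9, -0.6]
width: 0.0079
gripper_force: 0.0
```

Run:
```python
from h import *
tipgoal(-.0176,0,.006); im=tea((0,0,640,300),60); m=viewer.camera_model("wrist")
for y in(.108,0,-.108): print([np.round(proj(m,O+x*RX+y*RY+np.array([0,0,z])),1).tolist() for x,z in((.030,.022),(.030,.015),(-.008,.015))])
g=cv2.cvtColor(im,cv2.COLOR_RGB2HSV)
c=int(proj(m,O+.011*RX+np.array([0,0,.015]))[0]);q=int(proj(m,O+.011*RX+np.array([0,0,.015]))[1])
print(c,[(q-30+i,v.tolist()) for i,v in enumerate(g[q-30:q+35,c]) if i%2==0])
```

```text
31.27 tip rack -0.1347 -0.0007 0.1078 j [-0.31 -0.06 -0.72  0.67  0.09  2.8 ] F [-0.1  0.9 -0.6]
dT [ 0.0867 -0.0007  0.1287] rv [-0.0006 -0.0005 -0.0001]
blob ([319.6, 23.2], [305, 20, 30, 7, 132]) 0.0216 -0.0
blob ([177.4, 53.9], [157, 43, 43, 26, 901]) -0.0011 0.107
blob ([319.6, 50.9], [297, 42, 46, 21, 745]) 0.0011 -0.0
blob ([460.0, 53.3], [438, 42, 43, 26, 879]) -0.0007 -0.1056
[[171.3, 6.8], [175.6, 12.0], [176.2, 63.2]]
[[319.5, 6.7], [319.5, 11.9], [319.5, 63.2]]
[[468.0, 6.6], [463.8, 11.7], [463.1, 63.1]]
319 [(7, [26, 26, 203]), (9, [25, 22, 128]), (11, [25, 26, 109]), (13, [30, 18, 85]), (15, [25, 17, 91]), (17, [26, 19, 94]), (19, [37, 23, 98]), (21, [48, 49, 155]), (23, [48, 52, 158]), (25, [47, 49, 152]), (27, [24, 8, 162]), (29, [18, 7, 179]), (31, [20, 9, 175]), (33, [8, 6, 172]), (35, [20, 5, 158]), (37, [10, 6, 126]), (39, [23, 12, 82]), (41, [30, 10, 76]), (43, [43, 40, 76]), (45, [45, 44, 82]), (47, [45, 37, 82]), (49, [45, 44, 82]), (51, [44, 46, 84]), (53, [45, 46, 88]), (55, [45, 41, 87]), (57, [47, 47, 97]), (59, [49, 53, 140]), (61, [47, 53, 153]), (63, [25, 33, 47]), (65, [17, 23, 78]), (67, [21, 23, 77]), (69, [21, 24, 73]), (71, [19, 44, 46])]
```

```bash
python3 -c "
from workcell import r
print(r.close_job())"
```

```text
the job is handed in; nothing more can be done
None
```

The fingertip ran along the rail from the brass end and stopped at the third gap, pressing it about 2 mm. The green tea light was then pushed along the worktop into that gap until it stopped firmly against the back, and the job is handed in.

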